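# Raking light across a weld bead

### The arm

A 7-joint arm with a two-finger parallel gripper is mounted at the origin on the work surface. World frame = base frame: x ahead of the robot, y to its left, z up, the work surface at z = 0. Lengths are in m, angles in rad, forces in N, time in s.
With the tool pointing down it reaches from about 0.35 to 0.9 m from the base axis. Payload 19.9 kg.
Tool frame: the origin (TCP) lies between the finger pads; the fingertips stand 8 mm ahead of it and the grasp point (between the pads) lies 11 mm behind it; z points along the fingers, y is the line along which they close (so a half turn about z gives the same grasp; the last joint's range is limited). The gripper opens to 94 mm and grips with 3 to 60 N. Pads are 16 mm wide; open, the fingers measure 119 mm over their backs; the gripper's body (75 mm by 177 mm) begins 78 mm behind the grasp point.
Start: joints at [-1.302, 0.417, -0.01, 1.614, 0.005, 1.111, -0.053], TCP at [0.191, 0.595, 0.181] pointing down, gripper open.
Joint ranges: [-2.81, 2.81], [-0.39, 2.02], [-1.27, 1.25], [0.06, 2.57], [-1.19, 4.33], [0.19, 2], [-2.82, 2.82]. Speed limits (rad/s): [1.89, 1.89, 2.39, 2.39, 3.01, 3.01, 3.01].

### API

Orientations are given as a unit quaternion [x, y, z, w].
In Python, from cell import env gives the robot as it stands.
- The arm moves only by the tool servo_tool, never from a script. Its argument "motion" is a list of rows, each an object with "dp": the shift along the tool's x, y, z in mm, a list of three; "delta_rot": the turn, a rotation vector about the tool's x, y, z in rad, a list of three; "gripper": the gripper command: -1 is fully open, 1 is shut, values between are in proportion. In form: [{"dp": [x, y, z], "delta_rot": [rx, ry, rz], "gripper": gripper}, ...]. A call has 1 to 8 rows; each row is the pose to reach, as a shift and turn from the pose commanded when the call began, along the tool's axes at that moment; what a row does not reach only later rows make up. A row lasts 1/10 s, in which the tool goes at most 50 mm and 8.59 degrees, less where a joint would pass 70% of its speed; a pose out of reach is approached as far as the arm can. A call with a gripper value outside its range is refused whole. The fingers move at their own pace and stop on an object; "force" is the grip in N (left out, the last holds). Time passes only in rows, so rows that repeat a pose let the fingers close. It gives the time, the measured TCP pose, the force, the opening and the grip force at its end, in the units of the state.
- env.sense(): the state, without advancing time (a new reading comes with each control period).
- env.grab_frame(name): name is "scene" or "top" or "wrist"; returns the picture (480x640x3 uint8, red, green, blue); there is no depth.
- env.calibration(name): a dict with "fx", "fy", "cx", "cy" (pixels), "camera_from_world" (4x4, takes a point from world to camera coordinates). Camera axes: x right, y down, z forward; pixel columns grow to the right and rows downward; lengths in m; the calibration is good to about 2 mm. A picture is of the moment at which its call begins: read the wrist's pose just before it. calibration takes no time and is no camera call; for the wrist camera it gives the pose at the moment of the call.
- env.hand_in(): hands the job in; it is judged then, once.
The state is a dict: "t": time; "qpos": joint angles; "qd": joint speeds; "effort": joint torques, N m; "tool_pos": TCP position; "eef_rot": TCP orientation; "ft_force": force on the tool from outside, world axes, zero at the start; "moment": the same for the moment, N m; "opening": opening from 0.0 (shut) to 1.0 (fully open); "grip_force": force on a finger pad.
Only numpy, scipy, OpenCV 4.12 (cv2) and the standard library are available. Lean on these libraries where they do the work, as an engineer would, in place of code of your own. Each camera call takes 0.05 s, during which the arm holds its last target. There are 200 camera calls.

### The job

Take the white-light inspection torch (the one with the yellow tail cap) out of its well in the bench block and hold it in the air over the light base as a raking light, so that the weld's surface can be examined: lens about 10 cm from the middle of the weld bead, beam aimed at that point, slanting down at about 45 degrees and shining square across the bead from either side. Keep it steady there for about three seconds and finish still holding it in that pose. Do not touch the coupon or the light base, and leave the coupon, the violet-capped UV torch, the pen microscope and the red tube cutter where they are.

Things in the scene. Friction and masses are not known exactly. Their poses are not given: they have to be found in the camera images.
- torch: White-light torch, black, YELLOW tail cap, 160 mm long, 0.1-0.21 kg, stands lens down in one of the wells. Origin: centre of lens face. z: along the axis from lens to tail (up in the well); the beam shines along -z, taken as on. From the lens: head 30 mm dia. to 38 mm, barrel 24 mm dia. to 130, cap 25 mm dia. to 157, rubber switch to 160. Balances about 75 mm from lens. Round: turn about z random.
- block: White bench block, 75 x 250 x 70 mm (x, y, z), fixed; origin at the centre of its underside, z up. Three round wells, 34 mm wide, 62 mm deep (floor 8 mm above the bench), in a row at y = -80, 0, +80 mm, x = 0. Two torches and a pen microscope stand in them in random order, loose; each draws straight up (clear once raised 62 mm).
- uv_torch: UV torch, a bystander: same shape and size as the white-light torch but with a grey body and a VIOLET tail cap; same origin and axes. Stands in another well. Leave it.
- pen_scope: Pen microscope, a bystander: tube 132 mm tall, clear foot 30 mm diameter up to 50 mm, silver barrel 25 mm diameter, black eyepiece at the top; origin at the centre of its foot. Stands in another well. Leave it.
- light_base: Low cream light base with a black stage plate on top and a pale glass insert in its middle; fixed to the bench. Plate 270 x 250 mm (x, y), its top 65 mm above the bench; two flat steel clips on the plate's far corners rise 5 mm at most. Origin at the centre of its underside, z up.
- coupon: Welded steel coupon lying loose and flat on the glass: 62 x 100 x 6 mm (x, y, z), 280 g. Origin at the centre of its underside, z up. A dark ribbed weld bead about 10 mm wide runs the full 100 mm along its y axis down the middle of the upper face, heat tint either side. Square across the bead means along the coupon's x axis, either way.
- bead (a point): The middle of the weld bead: centre of the coupon's upper face, on the bead's crown, 7 mm above the coupon's underside (about 73 mm above the bench). Axes as the coupon's.
- cutter: Red tube cutter with a black and silver feed knob, lying on the bench, a bystander: about 140 mm long (x; the knob is at -x), 44 mm wide, 28 mm high, 320 g. Origin below its middle, on the bench.

How it is judged:
On the way, in this order (a step that is already met when the one before it is completed fails the run):
1. the torch is drawn clear of the block, in the gripper (z of torch in the frame of block above 0.075 m and contact force between the fingers and torch above 1 N), for 0.1 s.
2. the torch is held still, its beam on the middle of the bead (z of bead in the frame of torch between -0.15 and -0.06 m and x of bead in the frame of torch between -0.018 and 0.018 m and y of bead in the frame of torch between -0.018 and 0.018 m and angle between torch's own z axis and vertical between 0.56 and 1.01 rad and angle between the z axis of torch and the y axis of coupon, either way round above 1.22 rad and contact force between the fingers and torch above 1 N and linear speed of torch below 0.03 m/s and angular speed of torch below 0.2 rad/s and contact force between torch and coupon below 0.2 N and contact force between torch and light_base below 0.2 N and contact force between torch and block below 0.2 N), for 2 s.
At the end, for the whole second after the job is handed in: Torch held still in the air, touching only the gripper, 2 s and at the end: bead middle 60-150 mm before the lens, within 18 mm of the beam axis (each way), torch 32-58 deg from vertical, lens down, axis 70+ deg from the bead. Coupon moved < 6 mm, cutter < 15, UV torch and pen microscope < 20 (all of step 2 and height (world z) of torch above 0.09 m and distance of each of uv_torch, pen_scope from where it was at the start of the episode below 0.02 m and distance of cutter from where it was at the start of the episode below 0.015 m and distance of coupon from where it was at the start of the episode below 0.006 m and angle between each of uv_torch, pen_scope's own z axis and vertical below 0.1 rad); the arm keeps its last pose, push and grip.
It fails at once if the coupon is touched by the torch or the robot (contact force between any of torch, the arm, the fingers and coupon above 0.5 N).
It fails at once if the light base is struck by the torch or the robot (contact force between any of torch, the arm, the fingers and light_base above 2 N).
It fails at once if a bystander is moved (distance of any of uv_torch, pen_scope from where it was at the start of the episode above 0.02 m or distance of cutter from where it was at the start of the episode above 0.015 m or distance of coupon from where it was at the start of the episode above 0.006 m).
It also fails if it takes over 40 s, if anything falls off the work surface, if the arm or the gripper's body presses on something with over 40 N, if the wrist force passes 120 N, or if a joint passes its speed limit or range.

## Working session

There is one attempt and no reset: what is moved stays moved. The work goes in short steps, Python scripts to look and compute and a tool call to move; the robot and the scene stay as the last step left them, time stands still between calls to the robot, and variables do not carry over. Pictures are saved under pics/ and viewed, at most 10 in all, crops included, and the job is handed in when it is done.

Besides the shell and the picture viewer there is one more tool, called as name([rows], argument=value, ...), one row to a line, values as JSON. servo_tool: Moves the arm, as the interface text tells. Its arguments: {"type":"object","properties":{"motion":{"type":"array","items":{"type":"object","properties":{"dp":{"type":"array","items":{"type":"number"}},"delta_rot":{"type":"array","items":{"type":"number"}},"gripper":{"type":"number"}}}},"force":{"type":"number"}},"required":["motion"]}

```bash
mkdir -p pics; python3 - <<'E'
from cell import env
import cv2,numpy as np
s=env.sense();print(s)
for n in("scene","top"):
    im=env.grab_frame(n);cv2.imwrite(f"pics/{n}0.png",im[:,:,::-1]);c=env.calibration(n);print(n,c)
E
```

```text
{'t': 0.0, 'qpos': array([-1.30250355,  0.41794186, -0.0103153 ,  1.61416896,  0.00465948,
        1.11067236, -0.05302854]), 'qd': array([-7.32067617e-04,  1.07798070e-03, -1.62090021e-04, -7.91976507e-04,
        7.74331350e-07,  5.00526241e-04, -1.07714548e-04]), 'effort': array([ 2.84791275e-05, -8.51267982e+01,  6.38484936e-01, -4.25981569e+01,
       -4.90032916e-02,  1.87407341e-02,  1.13081819e-04]), 'tool_pos': array([0.19041213, 0.59487342, 0.18024746]), 'eef_rot': array([ 1.54291080e-01,  9.88025264e-01, -5.79467458e-04, -6.64050444e-05]), 'ft_force': array([ 0.81213559, -0.35644043,  0.56487988]), 'moment': array([0.05317597, 0.00536946, 0.06367929]), 'grip_force': 0.0, 'opening': 1.0005126619906808}
scene {'fx': 500.4735453249752, 'fy': 500.4735453249752, 'cx': 314.17351183362547, 'cy': 234.14630775639233, 'camera_from_world': array([[-0.83700887,  0.54714466, -0.00699017,  0.4354545 ],
       [ 0.41470067,  0.62596148, -0.66045104, -0.25967026],
       [-0.35698669, -0.55570221, -0.75083657,  1.36431183],
       [ 0.        ,  0.        ,  0.        ,  1.        ]])}
top {'fx': 554.9530090131856, 'fy': 554.9530090131856, 'cx': 316.61207400273, 'cy': 243.61627396412212, 'camera_from_world': array([[-0.00998439, -0.99975139, -0.01993652,  0.12259911],
       [-0.99602282,  0.0117085 , -0.08832583,  0.57175161],
       [ 0.0885373 ,  0.01897535, -0.9958921 ,  1.15040112],
       [ 0.        ,  0.        ,  0.        ,  1.        ]])}
```

View pics/scene0.png

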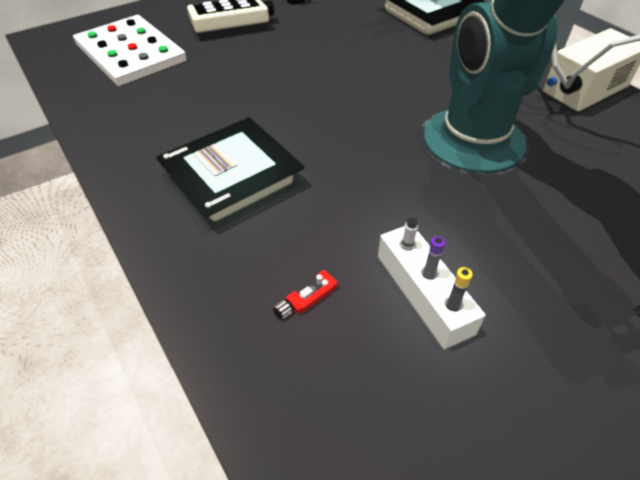

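View pics/top0.png

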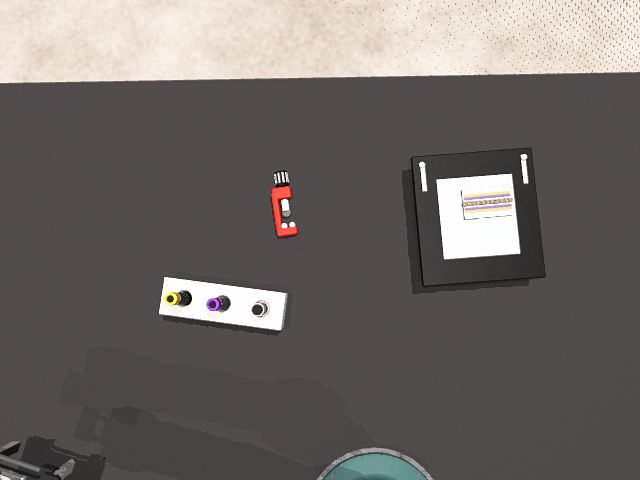

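The scene view shows the yellow cap at (464,276), violet at (437,243), scope at (410,228), cutter at about (305,295) and coupon at about (215,158). The top view shows the yellow cap at (173,298) and the coupon at about (487,204), with its bead running nearly along world y.

```bash
cat >h.py <<'E'
import cv2,numpy as np
from scipy.spatial.transform import Rotation as R
def ray(c,p):
    T=c["camera_from_world"];d=T[:3,:3].T@np.array([(p[0]-c["cx"])/c["fx"],(p[1]-c["cy"])/c["fy"],1.])
    return -T[:3,:3].T@T[:3,3],d
def onz(c,p,z):
    o,d=ray(c,p);return o+d*(z-o[2])/d[2]
def tri(c1,p1,c2,p2):
    P=[np.array([[c["fx"],0,c["cx"]],[0,c["fy"],c["cy"]],[0,0,1]])@c["camera_from_world"][:3] for c in(c1,c2)]
    X=cv2.triangulatePoints(P[0],P[1],np.float64(p1),np.float64(p2)).ravel();return X[:3]/X[3]
def blob(m):
    n,l,s,c=cv2.connectedComponentsWithStats(m.astype(np.uint8));i=1+s[1:,4].argmax();return l==i,c[i]
E
python3 - <<'E'
from h import *
from cell import env
C={n:env.calibration(n) for n in("scene","top")};I={n:cv2.imread(f"pics/{n}0.png") for n in C}
H={n:cv2.cvtColor(I[n],cv2.COLOR_BGR2HSV) for n in C}
for nm,a,b in(("yellow",(20,150,100),(35,255,255)),("violet",(125,120,60),(150,255,255))):
    p={n:blob(cv2.inRange(H[n],a,b)>0)[1] for n in C}
    print(nm,p,tri(C["scene"],p["scene"],C["top"],p["top"]),onz(C["top"],p["top"],.16))
t=I["top"].copy();g=cv2.inRange(H["top"],(0,0,150),(180,60,255));
m=np.zeros_like(g);m[265:340,150:300]=g[265:340,150:300]
k=np.ones((25,25),np.uint8);m=cv2.morphologyEx(m,cv2.MORPH_CLOSE,k)
cn=max(cv2.findContours(m,0,2)[0],key=cv2.contourArea);q=cv2.boxPoints(cv2.minAreaRect(cn))
w=np.array([onz(C["top"],x,.07) for x in q]);print("block",q,w,w.mean(0),np.linalg.norm(np.diff(w,axis=0),axis=1))
cr=cv2.resize(I["top"][165:240,430:530],None,fx=8,fy=8,interpolation=cv2.INTER_CUBIC);cv2.imwrite("pics/coup.png",cr)
s=H["top"];m=np.zeros_like(g);m[180:225,455:520]=cv2.inRange(s,(0,40,0),(180,255,255))[180:225,455:520]
ys,xs=np.nonzero(m);q=cv2.boxPoints(cv2.minAreaRect(np.c_[xs,ys].astype(np.float32)))
w=np.array([onz(C["top"],x,.071) for x in q]);print("tint",q,w,w.mean(0),np.linalg.norm(np.diff(w,axis=0),axis=1))
E
```

```text
yellow {'scene': array([463.14705882, 276.62254902]), 'top': array([172.53271028, 298.43925234])} [0.46151957 0.38683935 0.15132101] [0.46129738 0.38470091 0.16      ]
violet {'scene': array([436.63580247, 244.19753086]), 'top': array([213.9266055, 303.7706422])} [0.45100169 0.30764667 0.15367359] [0.45062223 0.30682597 0.16      ]
block [[158.36246 313.78168]
 [163.37555 276.1834 ]
 [286.12665 292.55023]
 [281.11356 330.1485 ]] [[0.42991076 0.43841407 0.07      ]
 [0.50608067 0.42928435 0.07      ]
 [0.47026639 0.17839156 0.07      ]
 [0.39483248 0.18890182 0.07      ]] [0.45027258 0.30874795 0.07      ] [0.07671511 0.25343609 0.07616258]
tint [[461.16397 194.80328]
 [511.20496 190.25409]
 [512.8689  208.55737]
 [462.82788 213.10657]] [[ 0.66585857 -0.18120394  0.071     ]
 [ 0.6738837  -0.28324308  0.071     ]
 [ 0.63609785 -0.28507097  0.071     ]
 [ 0.62805595 -0.18333818  0.071     ]] [ 0.65097402 -0.23321404  0.071     ] [0.10235423 0.03783004 0.10205014]
```

View pics/coup.png

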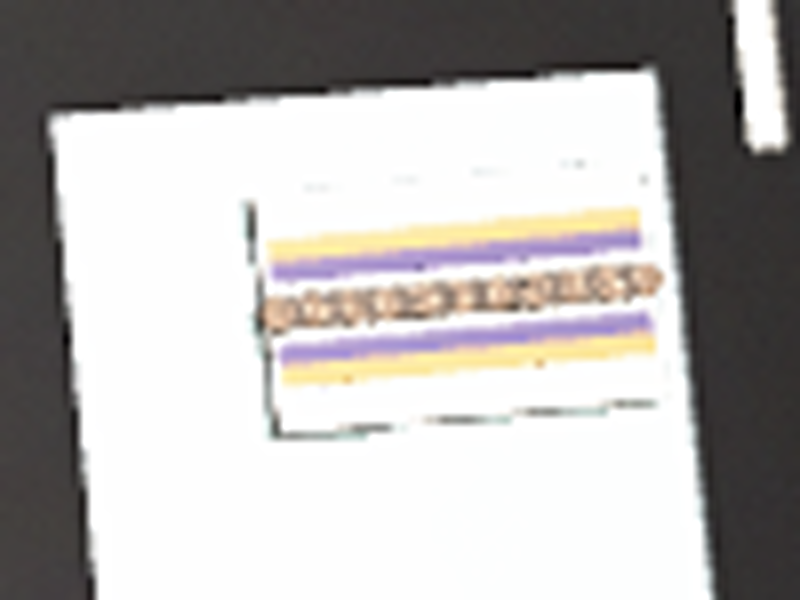

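The crop shows the bead from (265,313) to (660,280), so its middle is at top pixel (487.8,202). That matches the tint-box centre, and the 102 mm length and 76 x 253 mm block both agree with the given sizes. The torch well comes out at (0.4615,0.388) and the bead at (0.650,-0.233).

```bash
cat >>h.py <<'E'
def pose(a,th):
    c,s=np.cos(a),np.sin(a);C,S=np.cos(th),np.sin(th)
    z=np.array([S*c,S*s,-C]);y=np.array([C*c,C*s,S]);return np.c_[np.cross(y,z),y,z]
def go(s,p,a,th=0):
    R0=R.from_quat(s["eef_rot"]).as_matrix()
    print("dp",(R0.T@(np.array(p)-s["tool_pos"])*1000).round(1),"rot",R.from_matrix(R0.T@pose(a,th)).as_rotvec().round(3))
E
python3 - <<'E'
from h import *
from cell import env
go(env.sense(),[.4615,.388,.26],-.141)
E
```

```text
dp [-321.2 -114.5  -79.5] rot [-1.000e-03  1.000e-03  1.402e+00]
```

servo_tool([
  {"dp":[0,0,-45],"delta_rot":[0,0,0.1],"gripper":-1},
  {"dp":[-30,-10,-80],"delta_rot":[0,0,0.24],"gripper":-1},
  {"dp":[-70,-25,-80],"delta_rot":[0,0,0.38],"gripper":-1},
  {"dp":[-115,-40,-80],"delta_rot":[0,0,0.52],"gripper":-1},
  {"dp":[-160,-55,-80],"delta_rot":[0,0,0.66],"gripper":-1},
  {"dp":[-205,-70,-80],"delta_rot":[0,0,0.8],"gripper":-1},
  {"dp":[-245,-85,-80],"delta_rot":[0,0,0.94],"gripper":-1},
  {"dp":[-280,-100,-80],"delta_rot":[0,0,1.08],"gripper":-1},
], force=40)

```text
t: 0.9
tool_pos: [0.4283, 0.4129, 0.2607]
eef_rot: [0.643, 0.766, -0.0, 0.0]
ft_force: [-0.1, -0.3, -0.1]
opening: 1.0
grip_force: 0.0
```

```bash
python3 - <<'E'
from h import *
from cell import env
s=env.sense();print(s["tool_pos"],s["qpos"]);go(s,[.4615,.388,.26],-.141)
E
```

```text
[0.42828189 0.41286466 0.26068936] [-1.05627417  0.30793131  0.30179681  1.6017675  -0.09485973  1.24668971
 -0.56325037]
dp [-30.2  28.4   0.7] rot [-0.     0.     0.315]
```

servo_tool([
  {"dp":[-15,14,0],"delta_rot":[0,0,0.14],"gripper":-1},
  {"dp":[-30,28,0],"delta_rot":[0,0,0.28],"gripper":-1},
  {"dp":[-30,28,0],"delta_rot":[0,0,0.315],"gripper":-1},
  {"dp":[-30,28,0],"delta_rot":[0,0,0.315],"gripper":-1},
])

```text
t: 1.3
tool_pos: [0.4598, 0.3897, 0.2605]
eef_rot: [0.753, 0.658, -0.0, 0.0]
ft_force: [-0.8, -0.4, -0.3]
opening: 1.001
grip_force: 0.0
```

```bash
python3 - <<'E'
from h import *
from cell import env
s=env.sense();c=env.calibration("wrist");im=env.grab_frame("wrist")[:,:,::-1].copy();print(s["tool_pos"],s["qpos"])
m,p=blob(cv2.inRange(cv2.cvtColor(im,cv2.COLOR_BGR2HSV),(20,120,80),(35,255,255))>0)
ct=max(cv2.findContours(m.astype(np.uint8),0,2)[0],key=cv2.contourArea)
print(p,onz(c,p,.16),cv2.minEnclosingCircle(ct));go(s,[.4615,.388,.097],-.141)
cv2.imwrite("pics/w1.png",im)
E
```

```text
[0.45983938 0.38973435 0.26048316] [-1.03941757  0.32879481  0.36863538  1.58339808 -0.12245205  1.25303182
 -0.7856826 ]
[481.19698434 462.68606225] [0.57766906 0.13661715 0.16      ] ((464.0, 459.5), 175.3775634765625)
dp [ -1.4   1.9 163.5] rot [-0.     0.001  0.006]
```

View pics/w1.png

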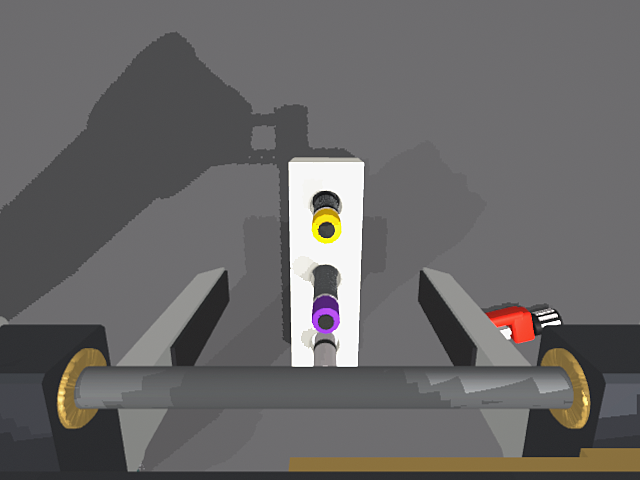

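The yellow cap top is centred at about (326,229), centred between the open fingers, with violet at (325,320). My blob picked the gold gripper parts by mistake.

```bash
python3 - <<'E'
from h import *
from cell import env
c=env.calibration("wrist")
print(onz(c,(326.5,229.5),.167),onz(c,(325.5,321),.167),onz(c,(326,163),.07))
E
```

```text
[0.46121735 0.38744108 0.167     ] [0.45006328 0.30892035 0.167     ] [0.46714448 0.43072659 0.07      ]
```

servo_tool([
  {"dp":[-1,2,20],"delta_rot":[0,0,0],"gripper":-1},
  {"dp":[-1,2,50],"delta_rot":[0,0,0],"gripper":-1},
  {"dp":[-1,2,85],"delta_rot":[0,0,0],"gripper":-1},
  {"dp":[-1,2,120],"delta_rot":[0,0,0],"gripper":-1},
  {"dp":[-1,2,150],"delta_rot":[0,0,0],"gripper":-1},
  {"dp":[-1,2,163],"delta_rot":[0,0,0],"gripper":-1},
  {"dp":[-1,2,163],"delta_rot":[0,0,0],"gripper":0.2},
  {"dp":[-1,2,163],"delta_rot":[0,0,0],"gripper":1},
])

```text
t: 2.15
tool_pos: [0.4619, 0.3894, 0.099]
eef_rot: [0.753, 0.658, 0.001, -0.0]
ft_force: [-0.3, 0.9, 0.3]
opening: 0.864
grip_force: 0.0
```

servo_tool([
  {"dp":[0,0,0],"delta_rot":[0,0,0],"gripper":1},
  {"dp":[0,0,0],"delta_rot":[0,0,0],"gripper":1},
  {"dp":[0,0,0],"delta_rot":[0,0,0],"gripper":1},
  {"dp":[0,0,0],"delta_rot":[0,0,0],"gripper":1},
  {"dp":[0,0,0],"delta_rot":[0,0,0],"gripper":1},
])

```text
t: 2.65
tool_pos: [0.4616, 0.389, 0.098]
eef_rot: [0.753, 0.658, 0.0, 0.0]
ft_force: [0.4, 0.2, 0.0]
opening: 0.44
grip_force: 0.0
```

servo_tool([
  {"dp":[0,0,0],"delta_rot":[0,0,0],"gripper":1},
  {"dp":[0,0,0],"delta_rot":[0,0,0],"gripper":1},
  {"dp":[0,0,0],"delta_rot":[0,0,0],"gripper":1},
  {"dp":[0,0,0],"delta_rot":[0,0,0],"gripper":1},
  {"dp":[0,0,0],"delta_rot":[0,0,0],"gripper":1},
])

```text
t: 3.15
tool_pos: [0.4616, 0.3889, 0.0978]
eef_rot: [0.753, 0.658, 0.0, 0.0]
ft_force: [1.0, 0.4, 0.6]
opening: 0.262
grip_force: 40.0
```

servo_tool([
  {"dp":[0,0,-8],"delta_rot":[0,0,0],"gripper":1},
  {"dp":[0,0,-25],"delta_rot":[0,0,0],"gripper":1},
  {"dp":[0,0,-50],"delta_rot":[0,0,0],"gripper":1},
  {"dp":[0,0,-80],"delta_rot":[0,0,0],"gripper":1},
  {"dp":[0,0,-110],"delta_rot":[0,0,0],"gripper":1},
  {"dp":[0,0,-145],"delta_rot":[0,0,0],"gripper":1},
  {"dp":[0,0,-175],"delta_rot":[0,0,0],"gripper":1},
  {"dp":[0,0,-200],"delta_rot":[0,0,0],"gripper":1},
])

```text
t: 3.95
tool_pos: [0.4615, 0.3888, 0.3003]
eef_rot: [0.753, 0.658, 0.001, -0.0]
ft_force: [0.9, -0.3, -1.2]
opening: 0.26
grip_force: 40.0
```

```bash
python3 - <<'E'
from h import *
from cell import env
s=env.sense();print(s["tool_pos"],s["opening"],s["grip_force"])
for n in("scene","wrist"):
    im=env.grab_frame(n)[:,:,::-1].copy();cv2.imwrite(f"pics/{n}2.png",im)
    c=env.calibration(n);P=c["camera_from_world"]
    for l in (.09,-.07):
        q=P[:3,:3]@(s["tool_pos"]-[0,0,l])+P[:3,3];print(n,l,q[:2]/q[2]*c["fx"]+[c["cx"],c["cy"]])
go(s,[.487,-.246,.297],.08)
go(s,[.487,-.246,.297],.08,.785)
E
```

```text
[0.46147388 0.38880711 0.30027614] 0.2601484668361394 39.999502301216125
scene 0.09 [472.05780173 256.09247992]
scene -0.07 [498.14945696 184.86629101]
wrist 0.09 [322.26608461 228.56755822]
wrist -0.07 [322.44551587 329.57340233]
dp [-625.7  110.2    2.7] rot [ 0.001 -0.001 -0.214]
dp [-625.7  110.2    2.7] rot [-0.781  0.083 -0.203]
```

View pics/scene2.png

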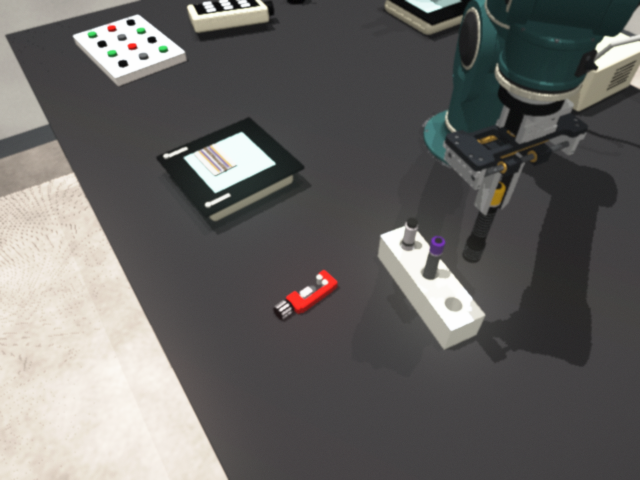

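The torch hangs straight in the gripper with its lens at (473,255), against a predicted (472,256). The block and both bystanders are undisturbed. Next I carry it across.

servo_tool([
  {"dp":[-10,2,0],"delta_rot":[0,0,0],"gripper":1},
  {"dp":[-35,6,0],"delta_rot":[0,0,-0.02],"gripper":1},
  {"dp":[-70,12,0],"delta_rot":[0,0,-0.03],"gripper":1},
  {"dp":[-105,19,0],"delta_rot":[0,0,-0.04],"gripper":1},
  {"dp":[-140,25,0],"delta_rot":[0,0,-0.05],"gripper":1},
  {"dp":[-175,31,0],"delta_rot":[0,0,-0.06],"gripper":1},
  {"dp":[-210,37,0],"delta_rot":[0,0,-0.07],"gripper":1},
  {"dp":[-245,43,0],"delta_rot":[0,0,-0.08],"gripper":1},
])

```text
t: 4.85
tool_pos: [0.4704, 0.138, 0.2967]
eef_rot: [0.726, 0.688, -0.001, -0.0]
ft_force: [0.3, -0.4, -1.4]
opening: 0.261
grip_force: 40.0
```

```bash
python3 - <<'E'
from h import *
from cell import env
s=env.sense();print(s["t"],s["tool_pos"],s["qpos"],s["qd"])
go(s,[.487,-.246,.297],.08)
E
```

```text
4.85 [0.47036126 0.13803289 0.29672942] [-0.82007709  0.07673044  0.50440548  1.79525897 -0.03858808  1.28120403
 -0.35975342] [ 0.36045676 -0.21505623  0.26017929  0.21644203  0.08725046 -0.01754533
  0.69759208]
dp [-382.6   37.3   -0. ] rot [-0.002  0.001 -0.134]
```

servo_tool([
  {"dp":[-35,3,0],"delta_rot":[0,0,-0.02],"gripper":1},
  {"dp":[-70,7,0],"delta_rot":[0,0,-0.03],"gripper":1},
  {"dp":[-105,10,0],"delta_rot":[0,0,-0.05],"gripper":1},
  {"dp":[-140,14,0],"delta_rot":[0,0,-0.06],"gripper":1},
  {"dp":[-175,17,0],"delta_rot":[0,0,-0.08],"gripper":1},
  {"dp":[-210,20,0],"delta_rot":[0,0,-0.09],"gripper":1},
  {"dp":[-240,24,0],"delta_rot":[0,0,-0.1],"gripper":1},
  {"dp":[-260,25,0],"delta_rot":[0,0,-0.1],"gripper":1},
])

```text
t: 5.65
tool_pos: [0.481, -0.1232, 0.2969]
eef_rot: [0.691, 0.723, -0.001, -0.001]
ft_force: [0.7, 0.9, -1.5]
opening: 0.257
grip_force: 40.0
```

```bash
python3 - <<'E'
from h import *
from cell import env
s=env.sense();print(s["t"],s["tool_pos"],s["qpos"],s["qd"])
go(s,[.487,-.246,.297],.08)
go(s,[.487,-.246,.297],.08,.785)
E
```

```text
5.65 [ 0.48096111 -0.12320328  0.29685483] [-0.49986808  0.10093361  0.74932136  1.78739133 -0.07115087  1.28239812
  0.31136407] [ 0.27626096  0.12568427  0.16296867 -0.08618028 -0.10337903  0.00887648
  0.46082403]
dp [-1.229e+02  6.000e-01 -1.000e-01] rot [-0.002 -0.    -0.036]
dp [-1.229e+02  6.000e-01 -1.000e-01] rot [-0.787  0.014 -0.034]
```

servo_tool([
  {"dp":[-20,0,0],"delta_rot":[-0.08,0,-0.01],"gripper":1},
  {"dp":[-45,0,0],"delta_rot":[-0.18,0,-0.01],"gripper":1},
  {"dp":[-70,0,0],"delta_rot":[-0.29,0.01,-0.02],"gripper":1},
  {"dp":[-90,0,0],"delta_rot":[-0.4,0.01,-0.02],"gripper":1},
  {"dp":[-105,0,0],"delta_rot":[-0.51,0.01,-0.03],"gripper":1},
  {"dp":[-115,0,0],"delta_rot":[-0.62,0.01,-0.03],"gripper":1},
  {"dp":[-120,0,0],"delta_rot":[-0.71,0.01,-0.03],"gripper":1},
  {"dp":[-122,0,0],"delta_rot":[-0.78,0.01,-0.03],"gripper":1},
])

```text
t: 6.45
tool_pos: [0.4862, -0.2428, 0.2961]
eef_rot: [0.629, 0.678, 0.279, 0.259]
ft_force: [1.1, 0.7, -1.0]
opening: 0.262
grip_force: 40.0
```

```bash
python3 - <<'E'
from h import *
from cell import env
s=env.sense();print(s["t"],s["tool_pos"],s["qpos"],s["opening"])
p=np.array([.65,-.233,.073])-.19*pose(.08,.785)[:,2];print(p)
go(s,p,.08,.785)
E
```

```text
6.45 [ 0.48619689 -0.24283085  0.29611861] [-0.48325155 -0.37233324  1.03400575  2.23522241 -0.32777025  0.49356675
  0.94060266] 0.26241114601570953
[ 0.51613274 -0.24373229  0.20740377]
dp [ -3.1 -41.4  83.9] rot [-0.003  0.004 -0.003]
```

servo_tool([
  {"dp":[-1,-2,12],"delta_rot":[0,0,0],"gripper":1},
  {"dp":[-2,-8,25],"delta_rot":[0,0,0],"gripper":1},
  {"dp":[-3,-15,35],"delta_rot":[0,0,0],"gripper":1},
])

```text
t: 6.75
tool_pos: [0.501, -0.2441, 0.2605]
eef_rot: [0.629, 0.679, 0.278, 0.258]
ft_force: [0.3, -0.3, -1.5]
opening: 0.256
grip_force: 40.0
```

```bash
python3 - <<'E'
from h import *
from cell import env
s=env.sense();print(s["t"],s["tool_pos"],s["qpos"],s["opening"])
p=np.array([.65,-.233,.073])-.19*pose(.08,.785)[:,2]
go(s,p,.08,.785)
E
```

```text
6.75 [ 0.50098139 -0.24412032  0.26049337] [-0.67770977 -0.34648575  1.23232101  2.26020833 -0.39649766  0.40773552
  1.03587587] 0.2557603352194377
dp [ -0.7 -26.5  48.4] rot [-0.007  0.003 -0.002]
```

Joint 3 is close to its limit (1.23 of 1.25), so I'll ease the tilt and azimuth slightly, within tolerance, and go in small steps.

```bash
python3 - <<'E'
from h import *
from cell import env
s=env.sense()
for a,t,d in((0,.70,.19),(-.1,.70,.19),(0,.7,.175)):
    p=np.array([.65,-.233,.073])-d*pose(a,t)[:,2];print(p);go(s,p,a,t)
go(s,s["tool_pos"],-.1,.7)
E
```

```text
[ 0.52759864 -0.233       0.21832002]
dp [  9.1 -10.1  49.3] rot [ 0.078 -0.051  0.057]
[ 0.52821014 -0.22078025  0.21832002]
dp [21.2 -9.  50.3] rot [ 0.078 -0.118  0.131]
[ 0.5372619  -0.233       0.20684738]
dp [  8.4 -11.3  64.2] rot [ 0.078 -0.051  0.057]
dp [0. 0. 0.] rot [ 0.078 -0.118  0.131]
```

servo_tool([
  {"dp":[0,0,0],"delta_rot":[0.05,0,0],"gripper":1},
])

```text
t: 6.85
tool_pos: [0.4999, -0.2432, 0.2593]
eef_rot: [0.635, 0.686, 0.262, 0.241]
ft_force: [-1.3, 1.1, -0.9]
opening: 0.256
grip_force: 40.0
```

```bash
python3 - <<'E'
from h import *
from cell import env
s=env.sense();print(s["t"],s["tool_pos"],s["qpos"],s["qd"])
E
```

```text
6.85 [ 0.49987345 -0.24324685  0.25934092] [-0.65490424 -0.2931564   1.21220355  2.23087639 -0.39041703  0.46606938
  1.00263744] [ 0.29406484  0.59740402 -0.30498071 -0.3766896   0.08005385  0.65250423
 -0.39233267]
```

servo_tool([
  {"dp":[2,-1,8],"delta_rot":[0.015,-0.025,0.03],"gripper":1},
  {"dp":[4,-3,20],"delta_rot":[0.03,-0.05,0.055],"gripper":1},
])

```text
t: 7.05
tool_pos: [0.5119, -0.2397, 0.2443]
eef_rot: [0.664, 0.665, 0.241, 0.243]
ft_force: [0.7, 0.1, -1.5]
opening: 0.259
grip_force: 40.0
```

```bash
python3 - <<'E'
from h import *
from cell import env
s=env.sense();print(s["t"],s["tool_pos"],s["qpos"],s["qd"])
p=np.array([.65,-.233,.073])-.19*pose(0,.7)[:,2];go(s,p,0,.7)
E
```

```text
7.05 [ 0.51187821 -0.23969709  0.2443058 ] [-0.65697892 -0.20731848  1.18673287  2.24395252 -0.43371378  0.40824683
  0.93329723] [-0.19911008  0.44529825  0.06700139  0.09822661 -0.28765261 -0.33270849
 -0.23439772]
dp [ 6.8 -4.7 30. ] rot [-0.001  0.002  0.002]
```

servo_tool([
  {"dp":[3,-2,12],"delta_rot":[0,0,0],"gripper":1},
  {"dp":[5,-4,22],"delta_rot":[0,0,0],"gripper":1},
  {"dp":[7,-5,28],"delta_rot":[0,0,0],"gripper":1},
  {"dp":[7,-5,29],"delta_rot":[0,0,0],"gripper":1},
  {"dp":[7,-5,29],"delta_rot":[0,0,0],"gripper":1},
])

```text
t: 7.55
tool_pos: [0.5265, -0.2331, 0.2191]
eef_rot: [0.664, 0.665, 0.241, 0.243]
ft_force: [-0.5, -0.2, -1.8]
opening: 0.256
grip_force: 40.0
```

```bash
python3 - <<'E'
from h import *
from cell import env
s=env.sense();print(s["t"],s["tool_pos"],s["qpos"],s["qd"])
R0=R.from_quat(s["eef_rot"]).as_matrix()
print("bead in tool",R0.T@(np.array([.65,-.233,.073])-s["tool_pos"]),"tilt",np.degrees(np.arccos(-R0[2,2])),"to bead",np.degrees(np.arccos(abs(R0[:,2]@[-.08,.997,0]))))
for n in("scene","top","wrist"):
    im=env.grab_frame(n)[:,:,::-1].copy();cv2.imwrite(f"pics/{n}3.png",im);c=env.calibration(n);P=c["camera_from_world"]
    for X in (s["tool_pos"]+.09*R0[:,2],s["tool_pos"]-.07*R0[:,2],np.array([.65,-.233,.073])):
        q=P[:3,:3]@X+P[:3,3];print(n,q[:2]/q[2]*c["fx"]+[c["cx"],c["cy"]])
a=cv2.imread("pics/scene3.png")[60:260,120:380];b=cv2.imread("pics/top3.png")[140:340,370:630]
cv2.imwrite("pics/chk.png",np.hstack([cv2.resize(x,(400,308),interpolation=2) for x in(a,b)]))
E
```

```text
7.55 [ 0.5265077  -0.23308415  0.2191175 ] [-0.63336846 -0.01138244  1.23702241  2.25853012 -0.93495489  0.45645127
  1.37847508] [-0.00728179 -0.03274706  0.00073484 -0.01142408  0.02787904 -0.00577428
 -0.02391759]
bead in tool [0.00051381 0.00073294 0.19131095] tilt 39.984310756035406 to bead 86.92407845348885
scene [236.35230305 122.09075794]
scene [270.74203755  61.24178019]
scene [216.06560036 157.7748625 ]
top [500.3315385  229.71400361]
top [525.53853627 283.1481404 ]
top [487.19438931 201.98159171]
wrist [322.02999978 227.66414333]
wrist [321.93671139 329.38091229]
wrist [322.76274537 203.32859461]
```

View pics/chk.png

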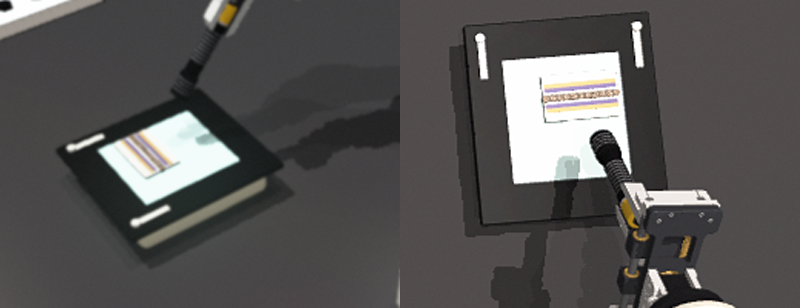

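View pics/wrist3.png

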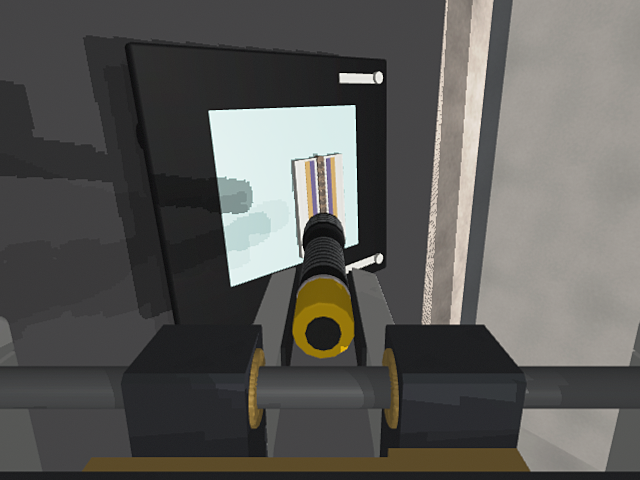

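The head sits at about (501,230) in the top view and (323,228) in the wrist view, both as predicted. The tail cap is on the same line and the coupon and plate are untouched. Bead offset from the axis is under 1 mm at about 10 cm, with tilt 40° and 87° to the bead. Now I hold it.

servo_tool([
  {"dp":[0,0,0],"delta_rot":[0,0,0],"gripper":1},
  {"dp":[0,0,0],"delta_rot":[0,0,0],"gripper":1},
  {"dp":[0,0,0],"delta_rot":[0,0,0],"gripper":1},
  {"dp":[0,0,0],"delta_rot":[0,0,0],"gripper":1},
  {"dp":[0,0,0],"delta_rot":[0,0,0],"gripper":1},
  {"dp":[0,0,0],"delta_rot":[0,0,0],"gripper":1},
  {"dp":[0,0,0],"delta_rot":[0,0,0],"gripper":1},
  {"dp":[0,0,0],"delta_rot":[0,0,0],"gripper":1},
])

```text
t: 8.5
tool_pos: [0.5277, -0.2327, 0.2201]
eef_rot: [0.663, 0.665, 0.242, 0.244]
ft_force: [-0.1, -0.3, -1.8]
opening: 0.259
grip_force: 40.0
```

servo_tool([
  {"dp":[0,0,0],"delta_rot":[0,0,0],"gripper":1},
  {"dp":[0,0,0],"delta_rot":[0,0,0],"gripper":1},
  {"dp":[0,0,0],"delta_rot":[0,0,0],"gripper":1},
  {"dp":[0,0,0],"delta_rot":[0,0,0],"gripper":1},
  {"dp":[0,0,0],"delta_rot":[0,0,0],"gripper":1},
  {"dp":[0,0,0],"delta_rot":[0,0,0],"gripper":1},
  {"dp":[0,0,0],"delta_rot":[0,0,0],"gripper":1},
  {"dp":[0,0,0],"delta_rot":[0,0,0],"gripper":1},
])

```text
t: 9.3
tool_pos: [0.5277, -0.2328, 0.2201]
eef_rot: [0.663, 0.665, 0.242, 0.244]
ft_force: [0.3, -0.1, -2.6]
opening: 0.259
grip_force: 40.0
```

servo_tool([
  {"dp":[0,0,0],"delta_rot":[0,0,0],"gripper":1},
  {"dp":[0,0,0],"delta_rot":[0,0,0],"gripper":1},
  {"dp":[0,0,0],"delta_rot":[0,0,0],"gripper":1},
  {"dp":[0,0,0],"delta_rot":[0,0,0],"gripper":1},
  {"dp":[0,0,0],"delta_rot":[0,0,0],"gripper":1},
  {"dp":[0,0,0],"delta_rot":[0,0,0],"gripper":1},
  {"dp":[0,0,0],"delta_rot":[0,0,0],"gripper":1},
  {"dp":[0,0,0],"delta_rot":[0,0,0],"gripper":1},
])

```text
t: 10.1
tool_pos: [0.5277, -0.2328, 0.2201]
eef_rot: [0.663, 0.665, 0.242, 0.244]
ft_force: [0.9, -0.6, -1.7]
opening: 0.256
grip_force: 40.0
```

servo_tool([
  {"dp":[0,0,0],"delta_rot":[0,0,0],"gripper":1},
  {"dp":[0,0,0],"delta_rot":[0,0,0],"gripper":1},
  {"dp":[0,0,0],"delta_rot":[0,0,0],"gripper":1},
  {"dp":[0,0,0],"delta_rot":[0,0,0],"gripper":1},
  {"dp":[0,0,0],"delta_rot":[0,0,0],"gripper":1},
  {"dp":[0,0,0],"delta_rot":[0,0,0],"gripper":1},
  {"dp":[0,0,0],"delta_rot":[0,0,0],"gripper":1},
  {"dp":[0,0,0],"delta_rot":[0,0,0],"gripper":1},
])

```text
t: 10.9
tool_pos: [0.5277, -0.2327, 0.2202]
eef_rot: [0.663, 0.665, 0.242, 0.244]
ft_force: [-0.0, 0.1, -2.4]
opening: 0.257
grip_force: 40.0
```

```bash
python3 - <<'E'
from h import *
from cell import env
s=env.sense();R0=R.from_quat(s["eef_rot"]).as_matrix();b=R0.T@(np.array([.65,-.233,.073])-s["tool_pos"])
print(s["t"],s["tool_pos"],b,s["qpos"],abs(s["qd"]).max(),s["grip_force"])
if abs(b[:2]).max()<.006 and s["grip_force"]>20 and abs(s["qd"]).max()<.1: print(env.hand_in())
E
```

```text
10.9 [ 0.52770736 -0.23272414  0.22015389] [-8.69220858e-06 -1.32093080e-03  1.91332405e-01] [-0.63384097 -0.0113066   1.23662219  2.25720906 -0.93850491  0.4571126
  1.3811666 ] 0.0013315796943472412 39.99961853027344
the job is handed in; nothing more can be done
None
```

The job is handed in with the white-light torch still held over the coupon: by my measurements the lens is about 10 cm from the middle of the bead, the beam passes within 2 mm of it, it slants down about 50° (torch 40° from vertical, eased from 45° to stay off a joint limit), it lies 87° to the bead, and it was held steady for over 3 s; the judge's verdict was not shown.

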